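Uncover the tilted oilstone and hold a press punch flush on it

ROBOT

A 6-joint arm with a two-finger parallel gripper is mounted at the origin on the work surface. World frame = base frame: x ahead of the robot, y to its left, z up, the work surface at z = 0. Lengths are in m, angles in rad, forces in N, time in s.
With the tool pointing down it reaches from about 0.325 to 0.775 m from the base axis. Payload 9.3 kg.
Tool frame: the origin (TCP) lies between the finger pads; the fingertips stand 19 mm ahead of it and the grasp point (between the pads) is the TCP (ctrl.tip_extent is the distance from the TCP to the fingertips, in m); z points along the fingers, y is the line along which they close (so a half turn about z gives the same grasp; the last joint's range is limited). The gripper opens to 85 mm and grips with 20 to 120 N. Pads are 22 mm wide; open, the fingers measure 114 mm over their backs; the gripper's body (76 mm by 85 mm) begins 54 mm behind the grasp point. The pads swing forward as they close: fully open they stand 13 mm farther back than shut.
Start: joints at [1.07, 0.259, 0.021, 1.334, 0, 1.418], TCP at [0.187, 0.517, 0.25] pointing down, gripper open.
Joint ranges: [-3.04, 3.04], [-0.91, 1.82], [-1.04, 1.36], [-1.92, 1.95], [-1.52, 1.45], [-3.14, 3.14]. Speed limits (rad/s): [2.22, 2.22, 2.79, 3.14, 3.14, 3.14].

INTERFACE

Orientations are given as a unit quaternion [x, y, z, w].
In Python, from workcell import ctrl gives the robot as it stands.
- The arm moves only by the tool servo_tool, never from a script. Its argument "steps" is a list that holds one entry, the list of rows, each a list of 7 numbers: the turn, a rotation vector about the tool's x, y, z in degrees, then the shift along the tool's x, y, z in m, then the closure, from -1 (fully open) to 1 (shut). A call has 1 to 5 rows; each row shifts and turns the commanded pose from where the row before left it, along the tool's axes as they then stand; what a row does not reach is not made up. A row lasts 1/10 s, in which the tool goes at most 50 mm and 8.59 degrees, less where a joint would pass 70% of its speed; a pose out of reach is approached as far as the arm can. A call with a gripper value outside its range is refused whole. The fingers move at their own pace and stop on an object; "grip_force" is the grip in N (left out, the last holds). Time passes only in rows, so rows that do not move let the fingers close. It gives the time, the measured TCP pose, the force, the opening and the grip force at its end, in the units of the state.
- ctrl.get_state(): the state, without advancing time (a new reading comes with each control period).
- ctrl.get_image(name): name is "side" or "top"; returns (picture, depth): 480x640x3 uint8, red, green, blue; 480x640 float32, m along the optical axis (not along the pixel's ray), 0 where there is no reading.
- ctrl.get_calibration(name): a dict with "mtx" (3x3 intrinsics, pixels), "rvec" (rotation vector, rad) and "tvec" (3), from world to camera coordinates, as OpenCV has them. Camera axes: x right, y down, z forward; pixel columns grow to the right and rows downward; lengths in m; the calibration is good to about 2 mm. A picture is of the moment at which its call begins. get_calibration takes no time and is no camera call.
- ctrl.job_done(): hands the job in; it is judged then, once.
Trained networks look in the newest picture that a camera, given by its name, has taken for a name from the list of things; names that differ only in an ending like _2 or _b are one class to them, and where a whole thing is asked for, a point or a joint stands for the part that bears it (a point fixed in the world has none). Each returns a list of dicts, best first, with "confidence" (0 to 1); they miss things now and then, are a little off and sometimes report something else, mostly with a low value. They report only what shows in the picture. A call takes as long as a camera call. They do not tell look-alikes from the thing itself.
- ctrl.find_in(name, camera): "uv" ([column, row] in pixels, amid what is visible of it).
- ctrl.silhouettes(name, camera): "mask" (480x640 bool, what is visible of it) and "uv" ([column, row] in pixels, amid what is visible of it).
The state is a dict: "time": time; "q": joint angles; "qd": joint speeds; "joint_torque": joint torques, N m; "eef_pos": TCP position; "orientation": TCP orientation; "contact_force": force on the tool from outside, world axes, zero at the start; "ft_torque": the same for the moment, N m; "finger_gap": opening from 0.0 (shut) to 1.0 (fully open); "finger_force": force on a finger pad.
Only numpy, scipy, OpenCV 4.12 (cv2) and the standard library are available. Lean on these libraries where they do the work, as an engineer would, in place of code of your own. Each camera call takes 0.05 s, during which the arm holds its last target. There are 200 camera calls.

TASK

Slide the dust cover of the tilted oilstone all the way up its grooves to bare the stone. Then pick up the rectangular-faced punch from the cork pad and set its flat face on the middle of the bared stone, leaned to the stone's slope so that the whole face lies flush, ready for lapping; finish while still holding it there, pressed on with a light, steady hand (about 15 N). Do not ram it into the stone, do not change the slope of the stand, and leave the other things where they are.

Things in the scene. Friction and masses are not known exactly. Their poses are not given: they have to be found in the camera images.
- cover (a joint): dust cover of the stone stand: a pale wooden board 205 x 86 x 5 mm in grooves over the stone, sliding along the slope. 0 m = shut at the lower end, grows as it slides uphill, stop at 0.130 m; starts between 0 and 0.03. It stays where it is left (about 2.5 N of friction)
- cover_knob (a point): on the axis of the cover's round brass knob, 14 mm above the board: knob 28 mm tall (top 14 mm above this point), 17 to 20 mm in diameter, 28 mm from the board's lower edge. Moves with the cover; axes as those of bed
- bed: tilting bed of the stone stand: aluminium, 230 x 93 mm, with the dark grey oilstone (200 x 66 x 20 mm) set in it. Origin on the hinge line at the end near the robot; +x runs uphill along the slope, away from the robot; +z is square to the stone's face, which lies at z = 30 mm, from x = 11 to 211 mm, and tips towards the robot at 12 to 27 degrees
- stand: cast grey base 240 x 120 x 10 mm, screwed down; origin at the centre of its underside. Its aluminium bed hinges at the end near the robot and is clamped at its slope. Bed rails 34.5 mm either side of the stone's middle line stand 2.5 mm above the stone's face; outside them, from 37.5 mm on, groove lips stand 12.5 mm above it. The shut cover lies 3.5 mm above the face
- work_spot (a point): point on the stone's working face at the middle of the part that is bare when the cover is at its stop: on the middle line, 63 mm from the stone's lower end; the cover's edge is then 65 mm uphill. Axes as those of bed. The stone is rigid: each mm too far presses 15 N or more harder
- punch: steel press punch, about 0.25 kg, starting upright on the cork pad: rectangular head 44 x 32 x 14 mm (x, y, z) with a 16 mm square shank 46 mm long rising from its middle, 60 mm in all. Origin: centre of the flat face (its underside); z runs up the shank, the shank's sides face along x and y
- pad: cork pad 190 x 90 x 6 mm, fixed; origin at the centre of its underside. The two punches stand on it, one near each end of its long (x) axis, 94 mm apart
- round_punch: steel punch with a round head, 32 mm in diameter and 14 mm high, with the same square shank, 60 mm in all, upright on the pad. Leave it alone; origin at the centre of its underside
- dish: white ceramic dish, 72 mm wide, 22 mm high; leave it alone
- hammer: hammer lying on the bench; leave it alone
- jar: glass jar, 76 mm wide, with needle files, 170 mm high in all; leave it alone
Not all that is in view belongs to the job. What is shaped like the punch but purple or red is not meant.

How it is judged:
By the outcome, as a careful person would: the job done as asked, in the order asked, and still so for the second after the job is handed in, while the arm keeps its last pose, push and grip.
It also fails if it takes over 58 s, if anything falls off the work surface, if the arm or the gripper's body presses on something with over 40 N, if the wrist force passes 120 N, or if a joint passes its speed limit or range.

## Working session

There is one attempt and no reset: what is moved stays moved. The work goes in short steps, Python scripts to look and compute and a tool call to move; the robot and the scene stay as the last step left them, time stands still between calls to the robot, and variables do not carry over. Pictures are saved under pics/ and viewed, at most 10 in all, crops included, and the job is handed in when it is done.

Besides the shell and the picture viewer there is one more tool, called after "Call:" by a JSON object that holds its "name" and its "arguments", one argument or row to a line. servo_tool: Moves the arm, as the interface text tells. Its arguments: {"type":"object","properties":{"steps":{"type":"array","items":{"type":"array","items":{"type":"array","items":{"type":"number"}}}},"grip_force":{"type":"number"}},"required":["steps"]}

```bash
mkdir -p pics; ls; cat > h.py <<'E'
import numpy as np, cv2
from scipy.spatial.transform import Rotation as R
from workcell import ctrl
def cal(c):
    k=ctrl.get_calibration(c); return np.array(k['mtx'],float),cv2.Rodrigues(np.array(k['rvec'],float))[0],np.array(k['tvec'],float).ravel()
def w(c,u,v,d):
    K,Rm,t=cal(c); u,v,d=map(np.asarray,(u,v,d))
    p=np.stack([(u-K[0,2])/K[0,0]*d,(v-K[1,2])/K[1,1]*d,d],-1); return (p-t)@Rm
def cloud(c,dep):
    v,u=np.mgrid[:480,:640]; return w(c,u,v,dep)
def proj(c,P):
    K,Rm,t=cal(c); p=(np.atleast_2d(P)@Rm.T+t)@K.T; return p[:,:2]/p[:,2:]
E
python3 - <<'E'
from h import *
for c in('side','top'):
    im,d=ctrl.get_image(c); cv2.imwrite(f'pics/{c}0.png',im[:,:,::-1]); np.savez(f'{c}0.npz',im=im,d=d)
    for n in('punch','round_punch','cover','cover_knob','stand','pad'):
        r=ctrl.find_in(n,c)
        print(c,n,[(np.round(q['uv']),round(q['confidence'],2),np.round(w(c,*q['uv'],d[int(q['uv'][1]),int(q['uv'][0])]),3)) for q in r])
s=ctrl.get_state();print(s,ctrl.tip_extent)
E
```

```text
pics
side punch [(array([249., 368.]), 0.76, array([0.607, 0.306, 0.024])), (array([288., 326.]), 0.75, array([0.585, 0.172, 0.019])), (array([242., 308.]), 0.73, array([0.703, 0.178, 0.019]))]
side round_punch [(array([329., 324.]), 0.59, array([0.496, 0.145, 0.052]))]
side cover [(array([354., 210.]), 0.69, array([ 0.566, -0.143,  0.114]))]
side cover_knob [(array([354., 208.]), 0.95, array([ 0.567, -0.148,  0.114]))]
side stand [(array([350., 226.]), 0.9, array([ 0.554, -0.095,  0.108])), (array([351., 208.]), 0.66, array([ 0.573, -0.143,  0.116]))]
side pad [(array([308., 334.]), 0.87, array([0.537, 0.164, 0.008]))]
top punch [(array([269., 206.]), 0.79, array([0.703, 0.17 , 0.056])), (array([272., 246.]), 0.64, array([0.594, 0.156, 0.066])), (array([223., 239.]), 0.46, array([0.611, 0.289, 0.054]))]
top round_punch []
top cover [(array([390., 253.]), 0.72, array([ 0.57 , -0.147,  0.119])), (array([277., 283.]), 0.45, array([0.5  , 0.147, 0.021])), (array([343., 172.]), 0.43, array([ 0.815, -0.03 ,  0.007]))]
top cover_knob [(array([390., 252.]), 0.9, array([ 0.573, -0.146,  0.11
[... 166 characters left out ...]
array([1.07040790e+00, 2.58595554e-01, 2.15105478e-02, 1.33368429e+00,
       1.12260756e-05, 1.41817724e+00]), 'qd': array([ 7.52105082e-04, -6.54051221e-07,  5.93876868e-04, -1.14935129e-03,
        3.73823170e-04,  1.12687776e-04]), 'joint_torque': array([-4.49762310e-04, -5.55220556e+01,  3.44690287e+01,  8.84730944e-04,
       -1.61475250e-04, -3.89015923e-06]), 'eef_pos': array([0.1874558, 0.5170769, 0.2502853]), 'orientation': array([ 1.73009732e-01,  9.84920115e-01,  1.46000457e-05, -9.82204963e-07]), 'contact_force': array([ 0.14305416, -0.24422517,  0.45739127]), 'ft_torque': array([ 0.05382333, -0.01030302, -0.03258397]), 'finger_force': 0.0, 'finger_gap': 0.998223170699328} 0.019
```

View pics/side0.png

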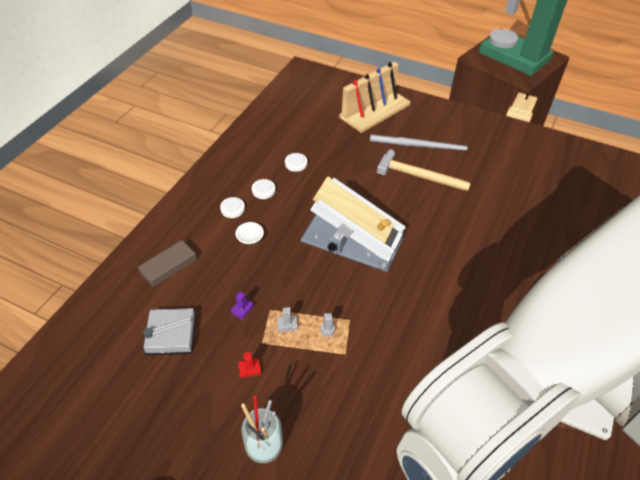

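View pics/top0.png

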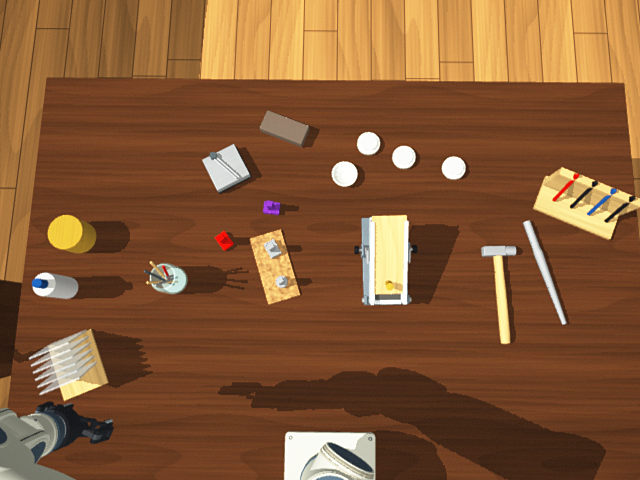

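Side view: purple (241,306) and red (249,366) look-alikes. Two steel punches stand on the pad, at (288,322) and (328,325). The stand's knob is at (383,225). In the top view the steel punches are at (272,248) and (282,282), and the knob is at (390,286). A close crop will show which head is rectangular, and I'll measure the geometry in the same run.

```bash
python3 - <<'E'
from h import *
S=np.load('side0.npz');T=np.load('top0.npz')
a=cv2.resize(S['im'][295:360,250:360],None,fx=5,fy=5,interpolation=2)
b=cv2.resize(T['im'][225:310,240:310],(268,325),interpolation=2)
e=cv2.resize(T['im'][205:315,350:425],(222,325),interpolation=2)[:, :]
cv2.imwrite('pics/crop.png',np.hstack([a[:,:300*2][:, :550],b])[:,:,::-1])
# pad & punches from clouds
for c,D,(u0,u1,v0,v1) in(('top',T,(235,310,220,310)),('side',S,(255,360,295,360))):
    P=cloud(c,D['d'])[v0:v1,u0:u1].reshape(-1,3);im=D['im'][v0:v1,u0:u1].reshape(-1,3).astype(int)
    sat=im.max(1)-im.min(1)
    ok=(P[:,2]>.004)&(P[:,2]<.1)
    steel=ok&(sat<40)&(P[:,2]>.012)
    top=steel&(P[:,2]>.055)
    pad=ok&(sat>60)&(P[:,2]<.02)&(im.sum(1)>330)
    r=cv2.minAreaRect(P[pad][:,:2].astype(np.float32)*1000);print(c,'pad',pad.sum(),r,P[pad].mean(0), np.median(P[pad][:,2]))
    m=P[steel]
    if len(m)>5:
        _,l,cen=cv2.kmeans(m[:,:2].astype(np.float32),2,None,(3,50,1e-5),5,cv2.KMEANS_PP_CENTERS)
        for k in(0,1):
            q=m[l.ravel()==k];h=q[q[:,2]>.05];g=q[(q[:,2]<.03)]
            print(' punch',len(q),'top',len(h),h.mean(0) if len(h) else '', 'zmax',q[:,2].max(), 'headrect',cv2.minAreaRect(q[:,:2].astype(np.float32)*1000))
# bed
for c,D in(('top',T),('side',S)):
    r=ctrl.silhouettes('cover',c); 
    if not r: continue
    m=r[0]['mask'];im=D['im'].astype(int);m=m&(im[...,0]-im[...,2]>40)
    P=cloud(c,D['d'])[m];P=P[P[:,2]>.03]
    for i in range(5):
        cen=np.median(P,0) if i==0 else P.mean(0);n=np.linalg.svd(P-P.mean(0))[2][2];n*=np.sign(n[2])
        dd=(P-P.mean(0))@n; P=P[abs(dd)<.004] if i<4 else P
    print(c,'cover n',n,'tilt',np.degrees(np.arccos(n[2])),'cen',P.mean(0),len(P))
    e=np.cross([0,0,1.],n);e/=np.linalg.norm(e);x=np.cross(e,n);x*=-np.sign(x@n*0+1)*(1 if x[2]<0 else -1)
    y=np.cross(n,x)
    rc=cv2.minAreaRect((np.c_[P@x,P@y]*1000).astype(np.float32));print('  x',x,'y',y,rc,'n.d',P.mean(0)@n)
    # refine by cloud rect centre in world
    print('  rect centre', x*rc[0][0]/1e3+y*rc[0][1]/1e3+n*(P.mean(0)@n))
E
```

```text
top pad 1531 ((547.2589721679688, 157.269287109375), (189.82009887695312, 90.57125091552734), 17.825666427612305) [0.54310939 0.15694294 0.00754176] 0.0072349147058610305
 punch 108 top 42 [0.50451366 0.13428068 0.06573271] zmax 0.07239299879232708 headrect ((502.6081848144531, 133.34141540527344), (25.236310958862305, 30.50246810913086), 36.2934455871582)
 punch 183 top 44 [0.59365844 0.16246441 0.06506871] zmax 0.07240269852695537 headrect ((594.4052734375, 163.00747680664062), (43.11616897583008, 31.269800186157227), 30.722627639770508)
side pad 1717 ((544.7943115234375, 158.36520385742188), (189.47866821289062, 93.61531066894531), 17.379507064819336) [0.5392759  0.1634943  0.00666406] 0.006457690102361582
 punch 312 top 70 [0.59095728 0.16723643 0.06295273] zmax 0.0700802598142937 headrect ((591.5289916992188, 166.18685913085938), (43.65498733520508, 34.8829345703125), 28.15654754638672)
 punch 223 top 75 [0.50146317 0.13925138 0.06249912] zmax 0.07270233999323734 headrect ((500.8559875488281, 139.75350952148438), (30.486051559448242, 27.78996467590332), 19.52313995361328)
top cover n [-0.0340013  -0.99051796  0.13310932] tilt 82.35069481318965 cen [ 0.56629244 -0.14369478  0.11675144] 245
  x [0.00456653 0.13303097 0.99110136] y [-0.99941136  0.03430659  0.        ] ((106.6583023071289, -565.6089477539062), (37.05319595336914, 204.56312561035156), 23.29106903076172) n.d 0.13861828846650381
  rect centre [ 0.56104986 -0.14251916  0.12416057]
side cover n [-0.3497836  -0.43265835  0.83093814] tilt 33.80477176047112 cen [ 0.56742659 -0.14429267  0.11545517] 255
  x [0.52240638 0.64618091 0.55636482] y [-0.77765224  0.62869467  0.        ] ((265.38519287109375, -528.0400390625), (23.575218200683594, 202.1988067626953), 46.375064849853516) n.d -0.040110979784068315
  rect centre [ 0.5633006  -0.14313476  0.11432124]
```

View pics/crop.png

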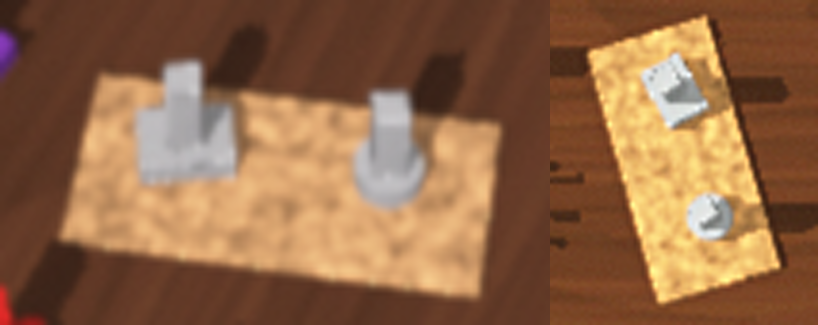

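The crop shows the far steel punch (side 288,322; top 272,248) has the rectangular head and the near one is round. So the target is at about (0.593, 0.164), head yaw about 30°. Next I'll fit the bed and refine the punch yaw.

```bash
python3 - <<'E'
from h import *
S=np.load('side0.npz');T=np.load('top0.npz')
def plane(P,it=300,tol=.002):
    rng=np.random.default_rng(0);best=None
    for _ in range(it):
        a=P[rng.choice(len(P),3,False)];n=np.cross(a[1]-a[0],a[2]-a[0]);n/=np.linalg.norm(n)+1e-12
        k=abs((P-a[0])@n)<tol
        if best is None or k.sum()>best.sum(): best=k
    Q=P[best];n=np.linalg.svd(Q-Q.mean(0))[2][2];return n*np.sign(n[2]),best
for c,D,(u0,u1,v0,v1) in(('top',T,(352,416,208,312)),('side',S,(295,410,172,275))):
    P=cloud(c,D['d'])[v0:v1,u0:u1].reshape(-1,3);im=D['im'][v0:v1,u0:u1].reshape(-1,3).astype(int)
    k=(im[:,0]-im[:,2]>50)&(P[:,2]>.03)&(im.sum(1)>350)
    Q=P[k];n,b=plane(Q);Q2=Q[b]
    x=np.array([n[2],0,-n[0]]);
    ny=np.arctan2(-n[1],-n[0]);print(c,k.sum(),b.sum(),'n',n,'tilt',np.degrees(np.arccos(n[2])),'downhill yaw',np.degrees(np.arctan2(n[1],n[0])),'mean',Q2.mean(0))
    x=np.cross(np.cross(n,[0,0,1.]),n);x/=np.linalg.norm(x);y=np.cross(n,x)
    rc=cv2.minAreaRect((np.c_[Q2@x,Q2@y]*1000).astype(np.float32));print(' rect',rc,'x',x)
    print(' centre',x*rc[0][0]/1e3+y*rc[0][1]/1e3+n*(Q2.mean(0)@n))
    h=(P-Q2.mean(0))@n; kk=(im[:,0]-im[:,2]>30)&(h>.012)&(h<.04)
    print(' knob pts',kk.sum(),P[kk].mean(0),h[kk].max(), 'rel x', np.c_[P[kk]@x,P[kk]@y].mean(0))
    # bed extents: greyish points above table
    g=(P[:,2]>.02)&(im.max(1)-im.min(1)<40)
    print(' white ext y',np.percentile(P[g]@y,[1,50,99]),'x',np.percentile(P[g]@x,[1,99]))
    for kind,sel in(('y-range cover',(Q2@y)),('x-range cover',Q2@x)): print(kind,np.percentile(sel,[0,1,50,99,100]))
# punch shank yaw: edges of top view head
for c,D,(u0,u1,v0,v1) in(('top',T,(255,290,232,262)),('side',S,(275,303,305,336))):
    P=cloud(c,D['d'])[v0:v1,u0:u1].reshape(-1,3);im=D['im'][v0:v1,u0:u1].reshape(-1,3).astype(int)
    st=(im.max(1)-im.min(1)<45)
    for lo,hi in((.014,.026),(.056,.075)):
        q=P[st&(P[:,2]>lo)&(P[:,2]<hi)];print(c,lo,len(q),q.mean(0),cv2.minAreaRect(q[:,:2].astype(np.float32)*1000))
E
```

```text
top 2336 1293 n [-0.40203867 -0.03024036  0.91512318] tilt 23.77677386559132 downhill yaw -175.6984526809603 mean [ 0.57051031 -0.14339659  0.11574552]
 rect ((552.2021484375, -184.05645751953125), (85.01754760742188, 205.12928771972656), 86.4601058959961) x [0.91254538 0.06863941 0.40317436]
 centre [ 0.56560139 -0.14203325  0.11363395]
 knob pts 53 [ 0.48839228 -0.1457771   0.10682906] 0.03084523050893989 rel x [ 0.4787448  -0.18199864]
 white ext y [-0.26177487 -0.16078589 -0.10613212] x [0.41635922 0.64059511]
y-range cover [-0.23216237 -0.2249685  -0.18632173 -0.14751243 -0.14553193]
x-range cover [0.44816645 0.45178562 0.55856989 0.65337769 0.6549109 ]
side 1821 1055 n [-0.4115456  -0.01808342  0.91120975] tilt 24.326930697931175 downhill yaw -177.48402701730905 mean [ 0.56905551 -0.14466748  0.11584704]
 rect ((553.5850830078125, -164.6178436279297), (85.93031311035156, 204.7261962890625), 88.02288055419922) x [0.91033137 0.0400002  0.4119427 ]
 centre [ 0.56303327 -0.14003686  0.11321901]
 knob pts 63 [ 0.48639544 -0.14168027  0.10475417] 0.03224891217418873 rel x [ 0.4802665  -0.16289544]
 white ext y [-0.21439082 -0.1217959  -0.08190058] x [0.41620798 0.64559722]
y-range cover [-0.21103054 -0.20594262 -0.16844849 -0.13469868 -0.12489743]
x-range cover [0.45101536 0.45434377 0.56177191 0.65369848 0.65572692]
top 0.014 131 [0.59181159 0.16140523 0.02055   ] ((594.4052734375, 163.00747680664062), (43.11616897583008, 31.269800186157227), 30.722627639770508)
top 0.056 40 [0.59408405 0.16297482 0.06629796] ((595.158203125, 163.33279418945312), (16.93395233154297, 15.409980773925781), 28.737045288085938)
side 0.014 190 [0.59022949 0.16734952 0.01950586] ((591.5289916992188, 166.18685913085938), (43.65498733520508, 34.8829345703125), 28.15654754638672)
side 0.056 57 [0.59133708 0.16623073 0.06509319] ((591.535888671875, 165.72549438476562), (13.52907657623291, 19.343788146972656), 28.31303596496582)
```

```bash
cat >> h.py <<'E'
def bedR(tilt,yaw):  # columns x uphill, y, n
    return (R.from_euler('z',yaw,degrees=True)*R.from_euler('y',-tilt,degrees=True)).as_matrix()
def toolR(B): return np.c_[-B[:,0],B[:,1],-B[:,2]]
def plan(Rt,pt):
    s=ctrl.get_state();Rc=R.from_quat(s['orientation']).as_matrix();d=np.asarray(pt)-s['eef_pos']
    print('t',round(s['time'],2),'pos',s['eef_pos'].round(4),'shift in current tool axes mm',(Rc.T@d*1e3).round(1),'turn deg',R.from_matrix(Rc.T@Rt).as_rotvec(True).round(2),'shift in target axes',(Rt.T@d*1e3).round(1),'F',s['contact_force'].round(1),'gap',round(s['finger_gap'],3),'ff',s['finger_force'])
E
python3 - <<'E'
from h import *
B=bedR(24,.7);k=np.array([.5643,-.141,.1134])-.0745*B[:,0];print(k,B)
plan(toolR(B),k+.10*B[:,2])
E
```

```text
[ 0.49624594 -0.14183148  0.08309812] [[ 9.13477279e-01 -1.22170008e-02 -4.06706288e-01]
 [ 1.11607856e-02  9.99925370e-01 -4.96910191e-03]
 [ 4.06736643e-01  4.33680869e-19  9.13545458e-01]]
t 0.8 pos [0.1875 0.5171 0.2503] shift in current tool axes mm [-476.8 -528.5   75.8] turn deg [ -4.32 -23.74 -20.32] shift in target axes [-206.7 -662.6  175.1] F [-0.1 -0.6  0.1] gap 1.001 ff 0.0
```

Call:
{"name": "servo_tool", "arguments": {
  "steps": [
    [[0,0,0,-0.0265,-0.0294,0,0.05],[0,0,0,-0.0265,-0.0294,0,0.05],[0,0,0,-0.0265,-0.0294,0,0.05],[0,0,0,-0.0265,-0.0294,0,0.05],[0,0,0,-0.0265,-0.0294,0,0.05]]
  ],
  "grip_force": 30
}}

```text
time: 1.3
eef_pos: [0.2621, 0.3323, 0.2504]
orientation: [0.173, 0.985, 0.0, 0.0]
contact_force: [0.8, -0.1, -0.2]
finger_gap: 0.474
finger_force: 0.0
```

Call:
{"name": "servo_tool", "arguments": {
  "steps": [
    [[0,0,0,-0.0265,-0.0294,0,0.05],[0,0,0,-0.0265,-0.0294,0,0.05],[0,0,0,-0.0265,-0.0294,0,0.05],[0,0,0,-0.0265,-0.0294,0,0.05],[0,0,0,-0.0265,-0.0294,0,0.05]]
  ]
}}

```text
time: 1.8
eef_pos: [0.3366, 0.1489, 0.2506]
orientation: [0.173, 0.985, 0.0, 0.0]
contact_force: [0.5, -0.1, -0.3]
finger_gap: 0.473
finger_force: 0.0
```

Call:
{"name": "servo_tool", "arguments": {
  "steps": [
    [[0,0,0,-0.0265,-0.0294,0,0.05],[0,0,0,-0.0265,-0.0294,0,0.05],[0,0,0,-0.0265,-0.0294,0,0.05],[0,0,0,-0.0265,-0.0294,0,0.05],[0,0,0,-0.0265,-0.0294,0,0.05]]
  ]
}}

```text
time: 2.3
eef_pos: [0.4111, -0.0348, 0.2505]
orientation: [0.173, 0.985, 0.0, 0.0]
contact_force: [0.4, 1.5, 0.4]
finger_gap: 0.473
finger_force: 0.0
```

Call:
{"name": "servo_tool", "arguments": {
  "steps": [
    [[-0.9,-4.75,-4.06,0,0,0,0.05],[-0.9,-4.75,-4.06,0,0,0,0.05],[-0.9,-4.75,-4.06,0,0,0,0.05],[-0.9,-4.75,-4.06,0,0,0,0.05],[-0.9,-4.75,-4.06,0,0,0,0.05]]
  ]
}}

```text
time: 2.8
eef_pos: [0.4108, -0.0329, 0.2507]
orientation: [-0.008, 0.978, 0.002, 0.21]
contact_force: [-0.0, -0.1, -0.8]
finger_gap: 0.474
finger_force: 0.0
```

```bash
python3 - <<'E'
from h import *
B=bedR(24,.7);k=np.array([.5643,-.141,.1134])-.0745*B[:,0]
plan(toolR(B),k+.10*B[:,2])
E
```

```text
t 2.8 pos [ 0.4108 -0.0329  0.2507] shift in current tool axes mm [  -8.  -110.3   87.1] turn deg [0.16 0.28 0.15] shift in target axes [  -8.7 -110.    87.3] F [-0.  -0.1 -0.8] gap 0.474 ff 0.0
```

Call:
{"name": "servo_tool", "arguments": {
  "steps": [
    [[0.16,0.28,0.15,-0.002,-0.0275,0.0,0.05],[0,0,0,-0.002,-0.0275,0.0,0.05],[0,0,0,-0.002,-0.0275,0.03,0.05],[0,0,0,-0.002,-0.0275,0.03,0.05],[0,0,0,0,0,0.028,0.05]]
  ]
}}

```text
time: 3.3
eef_pos: [0.4556, -0.1455, 0.1722]
orientation: [-0.003, 0.978, 0.001, 0.206]
contact_force: [0.4, 0.2, -0.3]
finger_gap: 0.477
finger_force: 0.0
```

Call:
{"name": "servo_tool", "arguments": {
  "steps": [
    [[0,0,0,0,0,0.02,0.05],[0,0,0,0,0,0.02,0.05],[0,0,0,0,0,0.0,0.05]]
  ]
}}

```text
time: 3.6
eef_pos: [0.4703, -0.1417, 0.134]
orientation: [-0.004, 0.979, 0.003, 0.204]
contact_force: [-0.3, 0.6, 0.4]
finger_gap: 0.474
finger_force: 0.0
```

```bash
python3 - <<'E'
from h import *
B=bedR(24,.7);k=np.array([.5643,-.141,.1134])-.0745*B[:,0]
plan(toolR(B),k+.022*B[:,2])
o=[]
for c,(u0,u1,v0,v1) in(('side',(295,425,165,275)),('top',(330,450,200,320))):
    im,d=ctrl.get_image(c); o.append(cv2.resize(im[v0:v1,u0:u1],(400,400*(v1-v0)//(u1-u0)))[:338])
    r=ctrl.find_in('cover_knob',c)
    print(c,[(q['uv'],q['confidence']) for q in r],proj(c,k+.014*B[:,2]))
cv2.imwrite('pics/knob.png',np.hstack(o)[:,:,::-1])
E
```

```text
t 3.6 pos [ 0.4703 -0.1417  0.134 ] shift in current tool axes mm [-3.3 -0.5 35.1] turn deg [ 0.12 -0.42 -0.25] shift in target axes [-3.  -0.4 35.1] F [-0.3  0.6  0.4] gap 0.474 ff 0.0
side [([352.4, 210.5], 0.95), ([249.1, 233.6], 0.26)] [[381.37619714 225.41031872]]
top [([387.4, 248.4], 0.92)] [[387.28186134 285.14210956]]
```

View pics/knob.png

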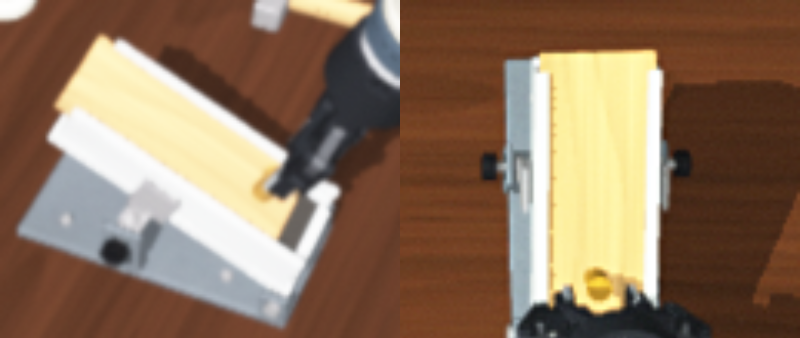

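The cover is near its lower end, and the knob shows at (389,285) in the top view, between the preset fingers, about 2 mm to the right of centre. I'll descend and grasp.

Call:
{"name": "servo_tool", "arguments": {
  "steps": [
    [[0.12,-0.42,-0.25,-0.003,-0.002,0.0,0.05],[0,0,0,0,0,0.012,0.05],[0,0,0,0,0,0.012,0.05],[0,0,0,0,0,0.009,0.05],[0,0,0,0,0,0.0,0.05]]
  ]
}}

```text
time: 4.3
eef_pos: [0.4871, -0.1441, 0.1068]
orientation: [-0.006, 0.978, 0.0, 0.209]
contact_force: [-0.2, 0.3, 0.2]
finger_gap: 0.475
finger_force: 0.0
```

Call:
{"name": "servo_tool", "arguments": {
  "steps": [
    [[0,0,0,0,0,0,0.8],[0,0,0,0,0,0,0.8],[0,0,0,0,0,0,0.8],[0,0,0,0,0,0,0.8]]
  ],
  "grip_force": 25
}}

```text
time: 4.7
eef_pos: [0.4873, -0.145, 0.1079]
orientation: [-0.006, 0.978, -0.001, 0.21]
contact_force: [-2.8, -6.0, 1.3]
finger_gap: 0.211
finger_force: 24.5
```

```bash
python3 - <<'E'
from h import *
B=bedR(24,.7);k=np.array([.5643,-.141,.1134])-.0745*B[:,0]
plan(toolR(B),k+.024*B[:,2])
print(ctrl.get_state()['ft_torque'])
E
```

```text
t 4.7 pos [ 0.4873 -0.145   0.1079] shift in current tool axes mm [1.8 3.  2.3] turn deg [-0.23  0.22  0.04] shift in target axes [1.8 3.  2.3] F [-2.8 -6.   1.3] gap 0.211 ff 24.50778484577313
[-0.89723249  0.62347314 -0.42598581]
```

Call:
{"name": "servo_tool", "arguments": {
  "steps": [
    [[0,0,0,-0.01,-0.001,0,0.8],[0,0,0,-0.014,0,0,0.8],[0,0,0,-0.014,0,0,0.8],[0,0,0,-0.014,0,0,0.8],[0,0,0,-0.008,0,0,0.8]]
  ]
}}

```text
time: 5.2
eef_pos: [0.542, -0.1436, 0.1322]
orientation: [-0.006, 0.978, 0.001, 0.209]
contact_force: [-6.1, 2.5, 4.9]
finger_gap: 0.212
finger_force: 24.9
```

```bash
python3 - <<'E'
from h import *
B=bedR(24,.7);s=ctrl.get_state();print((s['eef_pos']-[.4873,-.145,.1079])@B, s['contact_force']@B, s['ft_torque'],s['finger_gap'])
E
```

```text
[ 5.98484339e-02  7.01169673e-04 -6.95687989e-05] [-3.53889794  2.57898677  6.94726419] [0.47674045 1.03315601 0.21865696] 0.21248387953484488
```

Call:
{"name": "servo_tool", "arguments": {
  "steps": [
    [[0,0,0,-0.012,0,0,0.8],[0,0,0,-0.012,0,0,0.8],[0,0,0,-0.01,0,0,0.8],[0,0,0,-0.006,0,0,0.8],[0,0,0,0,0,0,0.8]]
  ]
}}

```text
time: 5.7
eef_pos: [0.5788, -0.1426, 0.1487]
orientation: [-0.007, 0.978, 0.001, 0.21]
contact_force: [0.6, 5.3, 2.9]
finger_gap: 0.21
finger_force: 24.7
```

Call:
{"name": "servo_tool", "arguments": {
  "steps": [
    [[0,0,0,-0.003,0,0,0.8],[0,0,0,-0.003,0,0,0.8],[0,0,0,0,0,0,0.8]]
  ]
}}

```text
time: 6.0
eef_pos: [0.5835, -0.1425, 0.1507]
orientation: [-0.007, 0.978, 0.002, 0.209]
contact_force: [-2.7, 6.6, 2.5]
finger_gap: 0.207
finger_force: 24.8
```

```bash
python3 - <<'E'
from h import *
B=bedR(24,.7);s=ctrl.get_state();print((s['eef_pos']-[.4873,-.145,.1079])@B, s['contact_force']@B, s['ft_torque'],s['finger_gap'])
E
```

```text
[1.05344355e-01 1.32164321e-03 2.44767245e-06] [-1.34715758  6.58227475  3.35154926] [0.96451563 0.63152896 0.4431969 ] 0.20677960770984224
```

Call:
{"name": "servo_tool", "arguments": {
  "steps": [
    [[0,0,0,-0.003,0.001,0,0.8],[0,0,0,-0.003,0,0,0.8],[0,0,0,0,0,0,0.8]]
  ]
}}

```text
time: 6.3
eef_pos: [0.587, -0.1423, 0.1521]
orientation: [-0.006, 0.978, 0.001, 0.207]
contact_force: [-16.3, -0.1, 5.2]
finger_gap: 0.215
finger_force: 25.2
```

Call:
{"name": "servo_tool", "arguments": {
  "steps": [
    [[0,0,0,-0.003,0,0,0.8],[0,0,0,-0.003,0,0,0.8],[0,0,0,0,0,0,0.8]]
  ]
}}

```text
time: 6.6
eef_pos: [0.5887, -0.1422, 0.152]
orientation: [-0.004, 0.979, 0.001, 0.203]
contact_force: [-32.5, -3.0, 7.7]
finger_gap: 0.213
finger_force: 25.7
```

```bash
python3 - <<'E'
from h import *
B=bedR(24,.7);s=ctrl.get_state();print((s['eef_pos']-[.4873,-.145,.1079])@B, s['contact_force']@B, s['ft_torque'],s['finger_gap'])
E
```

```text
[ 0.11065355  0.00159863 -0.00095602] [-26.57079208  -2.55890243  20.2790383 ] [-0.42879351  5.71370929 -0.13350226] 0.2129590086893217
```

The cover is at its stop: the resistance rises to about 30 N. I'll ease off, release and rise.

Call:
{"name": "servo_tool", "arguments": {
  "steps": [
    [[0,0,0,0.005,0,0,0.8],[0,0,0,0,0,0,0.8]]
  ]
}}

```text
time: 6.8
eef_pos: [0.5882, -0.1423, 0.1522]
orientation: [-0.006, 0.978, 0.001, 0.208]
contact_force: [-9.7, 0.5, -1.3]
finger_gap: 0.212
finger_force: 25.0
```

Call:
{"name": "servo_tool", "arguments": {
  "steps": [
    [[0,0,0,0,0,0,0.05],[0,0,0,0,0,0,0.05],[0,0,0,0,0,0,0.05]]
  ]
}}

```text
time: 7.1
eef_pos: [0.5908, -0.143, 0.154]
orientation: [-0.006, 0.978, 0.0, 0.21]
contact_force: [-0.5, 1.0, -0.7]
finger_gap: 0.472
finger_force: 0.0
```

Call:
{"name": "servo_tool", "arguments": {
  "steps": [
    [[0,0,0,0,0,-0.02,0.05],[0,0,0,0,0,-0.03,0.05],[0,0,0,0,0,-0.04,0.05],[0,0,0,0,0.03,-0.035,0.05],[0,0,0,0,0.045,0,0.05]]
  ]
}}

```text
time: 7.6
eef_pos: [0.5391, -0.0697, 0.2727]
orientation: [-0.005, 0.977, -0.002, 0.213]
contact_force: [1.1, -0.1, -0.3]
finger_gap: 0.475
finger_force: 0.0
```

Call:
{"name": "servo_tool", "arguments": {
  "steps": [
    [[0,0,0,0,0.045,0,-1],[0,0,0,0,0.045,0,-1],[0,0,0,0,0.045,0,-1],[0,0,0,0,0.045,0,-1],[0,0,0,0,0.0,0,-1]]
  ]
}}

```text
time: 8.1
eef_pos: [0.5355, 0.1169, 0.2675]
orientation: [-0.009, 0.978, 0.002, 0.21]
contact_force: [-0.2, -0.3, 0.6]
finger_gap: 1.0
finger_force: 0.0
```

```bash
cat > bed.py <<'E'
from h import *
def plane(P,tol=.002):
    rng=np.random.default_rng(0);best=None
    for _ in range(400):
        a=P[rng.choice(len(P),3,False)];n=np.cross(a[1]-a[0],a[2]-a[0]);n/=np.linalg.norm(n)+1e-12
        k=abs((P-a[0])@n)<tol
        if best is None or k.sum()>best.sum(): best=k
    Q=P[best];n=np.linalg.svd(Q-Q.mean(0))[2][2];return n*np.sign(n[2]),best
for c,(u0,u1,v0,v1) in(('top',(345,420,185,312)),('side',(270,410,145,275))):
    im,d=ctrl.get_image(c);np.savez(c+'1.npz',im=im,d=d)
    cv2.imwrite(f'pics/{c}1.png',cv2.resize(im[v0:v1,u0:u1],None,fx=4,fy=4)[:,:,::-1])
    P=cloud(c,d)[v0:v1,u0:u1].reshape(-1,3);im=im[v0:v1,u0:u1].reshape(-1,3).astype(int)
    B=bedR(24,1.0)
    wood=(im[:,0]-im[:,2]>60)&(P[:,2]>.04)&(im.sum(1)>350)
    # stone: dark grey, raised
    loc=(P-[.5643,-.142,.1134])@B
    stone=(im.max(1)-im.min(1)<40)&(im.sum(1)<330)&(abs(loc[:,1])<.036)&(abs(loc[:,2]+.0085)<.008)
    for nm,k in(('cover',wood),('stone',stone)):
        if k.sum()<30: print(nm,k.sum());continue
        Q=P[k];n,b=plane(Q);Q=Q[b];L=(Q-[.5643,-.142,.1134])@B
        rc=cv2.minAreaRect((L[:,:2]*1000).astype(np.float32))
        print(c,nm,k.sum(),b.sum(),'n',n.round(4),'tilt',np.degrees(np.arctan2(-n[0],n[2])).round(2),'local mean',(L.mean(0)*1e3).round(1),'rect',np.round(rc[0],1),np.round(rc[1],1),round(rc[2],1),'x',(np.percentile(L[:,0],[1,99])*1e3).round(1),'y',(np.percentile(L[:,1],[1,99])*1e3).round(1))
E
python3 - <<'E'
import bed
from bed import *
s=ctrl.get_state();print(s['time'],s['eef_pos'],s['finger_gap'])
B=bedR(24,.7)
P=np.array([.593,.1645,.066]);Rt=R.from_euler('z',29.3,degrees=True).as_matrix()@np.diag([-1.,1,-1]);plan(Rt,P+[0,0,.08])
E
```

```text
top cover 2204 1251 n [-0.413  -0.0203  0.9105] tilt 24.4 local mean [99.3 -0.9 -0.1] rect [93.3 -0.6] [171.7  85.3] 0.5 x [  8.7 178.2] y [-41.2  41.7]
top stone 1154 679 n [-0.3992 -0.023   0.9166] tilt 23.54 local mean [-59.5  -1.7  -9.3] rect [-58.9  -1.8] [121.8  65.2] 0.9 x [-118.     0.7] y [-33.7  30.6]
side cover 1594 978 n [-0.3963 -0.0345  0.9175] tilt 23.36 local mean [ 1.348e+02  3.900e+00 -1.000e-01] rect [132.9   1.9] [154.8  91. ] 1.8 x [ 61.1 208.5] y [-40.8  45.3]
side stone 500 299 n [-0.4187  0.0191  0.9079] tilt 24.75 local mean [-81.8  -5.6  -8.3] rect [-82.   -4.8] [55.8 78.1] 89.4 x [-119.   -43.6] y [-32.5  21.8]
8.2 [0.53591134 0.11324189 0.26728495] 1.001248752158847
t 8.2 pos [0.5359 0.1132 0.2673] shift in current tool axes mm [ -3.1  50.6 134.2] turn deg [ -6.13  23.68 -27.96] shift in target axes [-74.9  16.8 121.3] F [ 0.4 -0.5  0. ] gap 1.001 ff 0.0
```

Call:
{"name": "servo_tool", "arguments": {
  "steps": [
    [[-1.23,4.74,-5.6,0,0,0,-1],[-1.23,4.74,-5.6,0,0,0,-1],[-1.23,4.74,-5.6,0,0,0,-1],[-1.23,4.74,-5.6,0,0,0,-1],[-1.23,4.74,-5.6,0,0,0,-1]]
  ]
}}

```text
time: 8.7
eef_pos: [0.5365, 0.1098, 0.2675]
orientation: [-0.252, 0.968, 0.0, -0.002]
contact_force: [0.0, -0.2, -0.0]
finger_gap: 0.999
finger_force: 0.0
```

Call:
{"name": "servo_tool", "arguments": {
  "steps": [
    [[0,0,0,-0.025,0.006,0,-1],[0,0,0,-0.025,0.006,0.02,-1],[0,0,0,-0.025,0.006,0.04,-1],[0,0,0,0,0,0.04,-1],[0,0,0,0,0,0.02,-1]]
  ]
}}

```text
time: 9.2
eef_pos: [0.5922, 0.1625, 0.143]
orientation: [-0.251, 0.968, 0.001, -0.003]
contact_force: [0.1, -0.1, -0.7]
finger_gap: 1.002
finger_force: 0.0
```

```bash
python3 - <<'E'
from h import *
P=np.array([.593,.1645,.047]);Rt=R.from_euler('z',29.3,degrees=True).as_matrix()@np.diag([-1.,1,-1]);plan(Rt,P)
o=[]
for c,(u0,u1,v0,v1) in(('side',(245,345,270,350)),('top',(230,330,205,285))):
    im,d=ctrl.get_image(c);o.append(cv2.resize(im[v0:v1,u0:u1],(400,320)))
cv2.imwrite('pics/pg.png',np.hstack(o)[:,:,::-1])
E
```

```text
t 9.2 pos [0.5922 0.1625 0.143 ] shift in current tool axes mm [-2.1  1.1 96. ] turn deg [ 0.14 -0.27 -0.25] shift in target axes [-1.7  1.4 96. ] F [ 0.1 -0.1 -0.7] gap 1.002 ff 0.0
```

View pics/pg.png

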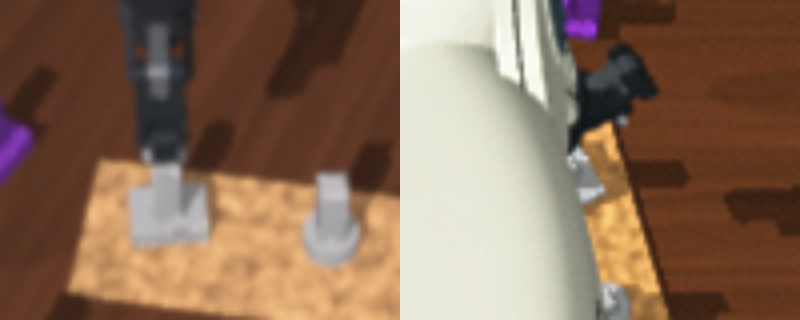

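View pics/top1.png

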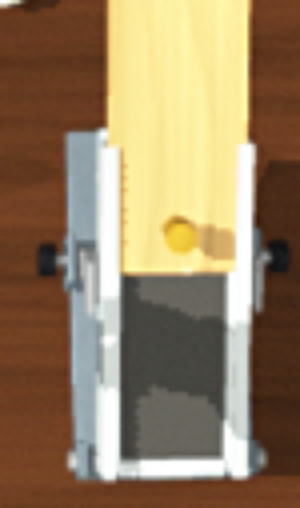

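The stone is bare and the cover is up, with its knob at about (390,243) in the top view. The gripper hovers over the rectangular punch, clear of the round one, so I'll descend and grasp.

Call:
{"name": "servo_tool", "arguments": {
  "steps": [
    [[0.14,-0.27,-0.25,-0.002,0.001,0.02,-1],[0,0,0,0,0,0.03,-1],[0,0,0,0,0,0.026,-1],[0,0,0,0,0,0.02,-1],[0,0,0,0,0,0,-1]]
  ]
}}

```text
time: 9.8
eef_pos: [0.5939, 0.1646, 0.0501]
orientation: [-0.253, 0.967, -0.0, 0.001]
contact_force: [0.7, -0.5, -0.6]
finger_gap: 1.002
finger_force: 0.0
```

Call:
{"name": "servo_tool", "arguments": {
  "steps": [
    [[0,0,0,0,0,0,0.3],[0,0,0,0,0,0,0.9],[0,0,0,0,0,0,0.9],[0,0,0,0,0,0,0.9],[0,0,0,0,0,0,0.9]]
  ],
  "grip_force": 25
}}

```text
time: 10.3
eef_pos: [0.5944, 0.166, 0.0517]
orientation: [-0.254, 0.967, -0.0, 0.003]
contact_force: [0.8, 0.3, 4.7]
finger_gap: 0.181
finger_force: 32.6
```

```bash
python3 - <<'E'
from h import *
P=np.array([.593,.1645,.047]);Rt=R.from_euler('z',29.3,degrees=True).as_matrix()@np.diag([-1.,1,-1]);plan(Rt,P);print(ctrl.get_state()['ft_torque'])
E
```

```text
t 10.3 pos [0.5944 0.166  0.0517] shift in current tool axes mm [ 2.  -0.6  4.7] turn deg [-0.13  0.29  0.1 ] shift in target axes [ 1.9 -0.6  4.7] F [0.8 0.3 4.7] gap 0.181 ff 32.60941028594971
[ 0.02945159  0.00626194 -0.04299234]
```

Call:
{"name": "servo_tool", "arguments": {
  "steps": [
    [[0,0,0,0,0,0,0.9],[0,0,0,0,0,0,0.9],[0,0,0,0,0,-0.02,0.9],[0,0,0,0,0,-0.04,0.9],[0,0,0,0,0,-0.04,0.9]]
  ],
  "grip_force": 50
}}

```text
time: 10.8
eef_pos: [0.5927, 0.1659, 0.151]
orientation: [-0.254, 0.967, -0.0, 0.001]
contact_force: [-0.2, 0.5, -3.2]
finger_gap: 0.18
finger_force: 49.0
```

Call:
{"name": "servo_tool", "arguments": {
  "steps": [
    [[0,0,0,0.02,0,-0.04,0.9],[0,0,0,0.02,0,-0.04,0.9],[0,0,0,0.02,0,-0.02,0.9],[0,0,0,0.02,0,0,0.9],[0,0,0,0.02,0,0,0.9]]
  ]
}}

```text
time: 11.3
eef_pos: [0.5053, 0.1165, 0.251]
orientation: [-0.254, 0.967, -0.0, 0.002]
contact_force: [-0.4, 0.4, -3.9]
finger_gap: 0.176
finger_force: 49.3
```

```bash
cat >> h.py <<'E'
B=bedR(24.0,1.2)
WS=np.array([.5643,-.142,.1134])+bedR(24,1)@[-.058,-.0012,-.0085]
TOOL=WS+.0457*B[:,2]
E
python3 - <<'E'
from h import *
print(WS,TOOL);plan(toolR(B),TOOL+.06*B[:,2]);print(ctrl.get_state()['ft_torque'])
im,d=ctrl.get_image('side');s=ctrl.get_state();u,v=proj('side',s['eef_pos']-[0,0,.03])[0].astype(int);print(u,v)
cv2.imwrite('pics/held.png',cv2.resize(im[v-50:v+50,u-60:u+60],(720,600))[:,:,::-1])
E
```

```text
[ 0.51480011 -0.14406421  0.08204414] [ 0.49621632 -0.14445348  0.12379317]
t 11.3 pos [0.5053 0.1165 0.251 ] shift in current tool axes mm [ 157.9 -211.2   72.1] turn deg [  5.86 -23.22  27.8 ] shift in target axes [  65.  -260.7   50.3] F [-0.4  0.4 -3.9] gap 0.176 ff 49.253050088882446
[-0.03436619  0.02113836  0.00721261]
334 266
```

View pics/held.png

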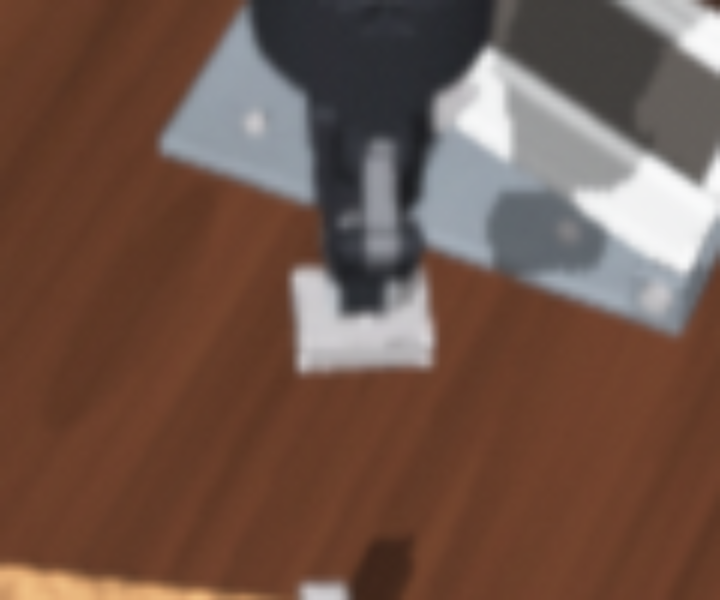

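The rectangular head is held square in the fingers. I'll turn to the slope and go over the spot.

Call:
{"name": "servo_tool", "arguments": {
  "steps": [
    [[1.17,-4.64,5.56,0,0,0,0.9],[1.17,-4.64,5.56,0,0,0,0.9],[1.17,-4.64,5.56,0,0,0,0.9],[1.17,-4.64,5.56,0,0,0,0.9],[1.17,-4.64,5.56,0,0,0,0.9]]
  ]
}}

```text
time: 11.85
eef_pos: [0.5056, 0.1166, 0.2503]
orientation: [-0.008, 0.978, 0.002, 0.208]
contact_force: [1.1, 0.7, -2.6]
finger_gap: 0.181
finger_force: 49.2
```

Call:
{"name": "servo_tool", "arguments": {
  "steps": [
    [[0,0,0,0.02,-0.035,0,0.9],[0,0,0,0.02,-0.035,0,0.9],[0,0,0,0.02,-0.035,0,0.9],[0,0,0,0.005,-0.035,0,0.9],[0,0,0,0,-0.035,0.01,0.9]]
  ]
}}

```text
time: 12.35
eef_pos: [0.4531, -0.0602, 0.2154]
orientation: [-0.01, 0.978, 0.002, 0.208]
contact_force: [1.4, 0.5, -1.8]
finger_gap: 0.182
finger_force: 49.8
```

Call:
{"name": "servo_tool", "arguments": {
  "steps": [
    [[0,0,0,0,-0.03,0.01,0.9],[0,0,0,0,-0.03,0.01,0.9],[0,0,0,0,-0.025,0.02,0.9],[0,0,0,0,0,0,0.9],[0,0,0,0,0,0,0.9]]
  ]
}}

```text
time: 12.85
eef_pos: [0.4718, -0.1441, 0.1775]
orientation: [-0.009, 0.978, 0.003, 0.206]
contact_force: [0.2, 0.2, -2.5]
finger_gap: 0.176
finger_force: 50.0
```

```bash
python3 - <<'E'
from h import *
plan(toolR(B),TOOL+.02*B[:,2])
E
```

```text
t 12.85 pos [ 0.4718 -0.1441  0.1775] shift in current tool axes mm [-0.6 -0.9 39. ] turn deg [ 0.05 -0.19 -0.11] shift in target axes [-0.5 -0.9 39. ] F [ 0.2  0.2 -2.5] gap 0.176 ff 49.98987078666687
```

Call:
{"name": "servo_tool", "arguments": {
  "steps": [
    [[0.05,-0.19,-0.11,0,-0.001,0.012,0.9],[0,0,0,0,0,0.015,0.9],[0,0,0,0,0,0.014,0.9],[0,0,0,0,0,0.008,0.9],[0,0,0,0,0,0,0.9]]
  ]
}}

```text
time: 13.35
eef_pos: [0.4921, -0.1436, 0.1332]
orientation: [-0.012, 0.978, 0.002, 0.208]
contact_force: [0.2, -0.2, -3.3]
finger_gap: 0.177
finger_force: 50.0
```

```bash
python3 - <<'E'
from h import *
plan(toolR(B),TOOL)
s=ctrl.get_state();print(s['contact_force']@B,s['ft_torque']@B)
o=[]
for c,(u0,u1,v0,v1) in(('side',(300,420,180,280)),('top',(345,435,230,320))):
    im,d=ctrl.get_image(c)
    o.append(cv2.resize(im[v0:v1,u0:u1],((480 if c=='side' else 300),400 if c=='side' else 300)))
o[1]=np.vstack([o[1],np.zeros((100,300,3),np.uint8)])
cv2.imwrite('pics/near.png',np.hstack(o)[:,:,::-1])
E
```

```text
t 13.35 pos [ 0.4921 -0.1436  0.1332] shift in current tool axes mm [ 0.1 -1.  10.3] turn deg [0.02 0.06 0.15] shift in target axes [ 0.1 -1.  10.3] F [ 0.2 -0.2 -3.3] gap 0.177 ff 49.953625202178955
[-1.17866766 -0.18886483 -3.09546743] [0.03333663 0.62648779 0.02023467]
```

View pics/near.png

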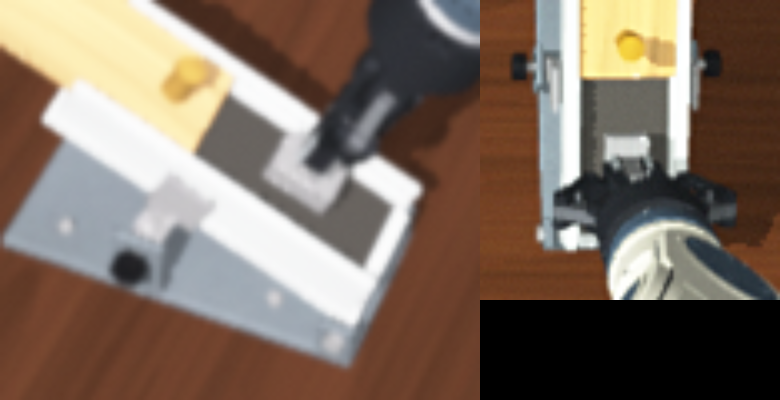

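The head is centred between the rails, 10 mm above the stone. I'll creep down.

Call:
{"name": "servo_tool", "arguments": {
  "steps": [
    [[0,0,0.15,0,-0.0005,0.003,0.9],[0,0,0,0,0,0.003,0.9],[0,0,0,0,0,0,0.9],[0,0,0,0,0,0,0.9]]
  ]
}}

```text
time: 13.85
eef_pos: [0.4948, -0.1451, 0.1283]
orientation: [-0.01, 0.978, 0.002, 0.209]
contact_force: [-0.1, 0.5, -2.3]
finger_gap: 0.178
finger_force: 50.0
```

```bash
python3 - <<'E'
from h import *
plan(toolR(B),TOOL)
s=ctrl.get_state();print(s['contact_force']@B,s['ft_torque']@B)
print('expected head upper edge mid at h=10',proj('top',WS+B@[.022,0,.024]),'observed ~ (390,271)')
print('cover edge',proj('top',WS+B@[.065,0,.0085]),'stone low end',proj('top',WS+B@[-.063,0,0]),'observed ~253,~300')
E
```

```text
t 13.85 pos [ 0.4948 -0.1451  0.1283] shift in current tool axes mm [0.5 0.6 4.7] turn deg [-0.06  0.12 -0.06] shift in target axes [0.5 0.6 4.7] F [-0.1  0.5 -2.3] gap 0.178 ff 49.95670974254608
[-0.97633699  0.49602213 -2.09388275] [-0.0369995   0.59218771  0.0894107 ]
expected head upper edge mid at h=10 [[388.7009949  270.80341062]] observed ~ (390,271)
cover edge [[388.31401617 252.67382416]] stone low end [[386.98393152 299.28407019]] observed ~253,~300
```

Everything agrees with the prediction. I'll continue in small steps.

Call:
{"name": "servo_tool", "arguments": {
  "steps": [
    [[0,0,0,0,0,0.001,0.9],[0,0,0,0,0,0.001,0.9],[0,0,0,0,0,0,0.9]]
  ]
}}

```text
time: 14.15
eef_pos: [0.4957, -0.145, 0.1264]
orientation: [-0.01, 0.978, 0.002, 0.209]
contact_force: [0.6, -0.7, -2.8]
finger_gap: 0.178
finger_force: 50.0
```

Call:
{"name": "servo_tool", "arguments": {
  "steps": [
    [[0,0,0,0,0,0.0005,0.9],[0,0,0,0,0,0.0005,0.9],[0,0,0,0,0,0,0.9]]
  ]
}}

```text
time: 14.45
eef_pos: [0.4961, -0.145, 0.1255]
orientation: [-0.01, 0.978, 0.002, 0.209]
contact_force: [0.1, -0.1, -2.1]
finger_gap: 0.175
finger_force: 50.0
```

```bash
python3 - <<'E'
from h import *
plan(toolR(B),TOOL)
s=ctrl.get_state();print(s['contact_force']@B,s['ft_torque']@B)
E
```

```text
t 14.45 pos [ 0.4961 -0.145   0.1255] shift in current tool axes mm [0.6 0.6 1.6] turn deg [-0.05  0.12 -0.05] shift in target axes [0.6 0.6 1.6] F [ 0.1 -0.1 -2.1] gap 0.175 ff 49.95651662349701
[-0.75495598 -0.08227906 -1.98098474] [0.00590255 0.59334197 0.00203723]
```

Call:
{"name": "servo_tool", "arguments": {
  "steps": [
    [[0,0,0,0,0,0.0005,0.9],[0,0,0,0,0,0.0005,0.9],[0,0,0,0,0,0,0.9]]
  ]
}}

```text
time: 14.75
eef_pos: [0.4965, -0.145, 0.1246]
orientation: [-0.01, 0.978, 0.002, 0.209]
contact_force: [-0.1, -0.1, -3.1]
finger_gap: 0.178
finger_force: 50.0
```

Call:
{"name": "servo_tool", "arguments": {
  "steps": [
    [[0,0,0,0,0,0.0005,0.9],[0,0,0,0,0,0,0.9]]
  ]
}}

```text
time: 14.95
eef_pos: [0.4966, -0.1451, 0.1244]
orientation: [-0.01, 0.978, 0.002, 0.209]
contact_force: [-2.5, -0.1, 1.7]
finger_gap: 0.175
finger_force: 50.5
```

```bash
python3 - <<'E'
from h import *
plan(toolR(B),TOOL)
s=ctrl.get_state();print(s['contact_force']@B,s['ft_torque']@B)
E
```

```text
t 14.95 pos [ 0.4966 -0.1451  0.1244] shift in current tool axes mm [0.6 0.6 0.4] turn deg [-0.07  0.13 -0.05] shift in target axes [0.6 0.6 0.4] F [-2.5 -0.1  1.7] gap 0.175 ff 50.455865263938904
[-1.56395246 -0.02004016  2.54237029] [ 0.0908435  0.7923922 -0.00343  ]
```

First contact, about 4.5 N. I'll press on a little and see whether the moment grows.

Call:
{"name": "servo_tool", "arguments": {
  "steps": [
    [[0,0,0,0,0,0.0003,0.9],[0,0,0,0,0,0,0.9],[0,0,0,0,0,0,0.9]]
  ]
}}

```text
time: 15.25
eef_pos: [0.4967, -0.1451, 0.1243]
orientation: [-0.01, 0.978, 0.002, 0.209]
contact_force: [-7.0, 0.4, 5.5]
finger_gap: 0.176
finger_force: 51.4
```

```bash
python3 - <<'E'
from h import *
for i in range(3):
    s=ctrl.get_state();print(s['contact_force']@B,s['ft_torque']@B);ctrl.get_image('top')
plan(toolR(B),TOOL)
E
```

```text
[-4.12093881  0.51592244  7.82902896] [0.17705836 1.08986933 0.04881448]
[-4.13926301  0.72874828  6.83459267] [0.21113384 1.01522085 0.0410315 ]
[-3.95153593  1.01918027  7.55545652] [0.19729288 1.01630827 0.00669178]
t 15.4 pos [ 0.4967 -0.1451  0.1243] shift in current tool axes mm [0.6 0.6 0.3] turn deg [-0.08  0.14 -0.05] shift in target axes [0.6 0.6 0.3] F [-7.1  0.4  5.1] gap 0.177 ff 51.35619342327118
```

Call:
{"name": "servo_tool", "arguments": {
  "steps": [
    [[0,0,0,0.0003,0,0,0.9],[0,0,0,0,0,0,0.9],[0,0,0,0,0,0,0.9]]
  ]
}}

```text
time: 15.7
eef_pos: [0.4966, -0.1451, 0.1243]
orientation: [-0.01, 0.978, 0.002, 0.209]
contact_force: [-5.8, 0.5, 6.0]
finger_gap: 0.186
finger_force: 51.2
```

```bash
cat >> h.py <<'E'
def wr(n=6):
    a=[]
    for i in range(n):
        s=ctrl.get_state();a.append(np.r_[s['contact_force']@B,s['ft_torque']@B]);ctrl.get_image('top')
    print('wrench',np.mean(a,0).round(3),'sd',np.std(a,0).round(3));plan(toolR(B),TOOL)
E
python3 -c "
from h import *
wr()"
```

```text
wrench [-2.552  0.278  7.722  0.28   0.844  0.036] sd [0.554 0.325 0.461 0.029 0.042 0.039]
t 16.0 pos [ 0.4967 -0.1451  0.1243] shift in current tool axes mm [0.6 0.6 0.3] turn deg [-0.07  0.17 -0.04] shift in target axes [0.6 0.6 0.3] F [-5.3 -0.3  5.3] gap 0.178 ff 51.198506355285645
```

Call:
{"name": "servo_tool", "arguments": {
  "steps": [
    [[-0.2,0,0,0.0001,-0.00015,0,0.9],[-0.2,0,0,0.0001,-0.00015,0,0.9],[0,0,0,0,0,0,0.9],[0,0,0,0,0,0,0.9]]
  ]
}}

```text
time: 16.4
eef_pos: [0.4966, -0.1454, 0.1242]
orientation: [-0.011, 0.978, 0.005, 0.209]
contact_force: [-3.9, 1.2, 5.3]
finger_gap: 0.179
finger_force: 51.4
```

```bash
python3 -c "
from h import *
wr()"
```

```text
wrench [-1.343e+00  1.096e+00  7.734e+00  2.960e-01  6.350e-01 -2.000e-03] sd [0.548 0.461 0.769 0.015 0.023 0.033]
t 16.7 pos [ 0.4966 -0.1454  0.1242] shift in current tool axes mm [0.5 0.9 0.2] turn deg [ 0.34  0.18 -0.04] shift in target axes [0.5 0.9 0.2] F [-4.8  0.5  6. ] gap 0.179 ff 51.368728280067444
```

Call:
{"name": "servo_tool", "arguments": {
  "steps": [
    [[-0.2,0,0,0,0,0,0.9],[-0.2,0,0,0,0,0,0.9],[0,0,0,0,0,0,0.9],[0,0,0,0,0,0,0.9]]
  ]
}}

```text
time: 17.1
eef_pos: [0.4966, -0.1456, 0.1242]
orientation: [-0.011, 0.978, 0.008, 0.209]
contact_force: [-4.6, 0.3, 5.9]
finger_gap: 0.173
finger_force: 51.4
```

```bash
python3 -c "
from h import *
wr()"
```

```text
wrench [-1.877e+00  7.040e-01  7.452e+00  6.000e-03  7.410e-01  2.800e-02] sd [0.232 0.357 0.618 0.045 0.019 0.03 ]
t 17.4 pos [ 0.4966 -0.1456  0.1242] shift in current tool axes mm [0.5 1.2 0.3] turn deg [ 0.71  0.18 -0.04] shift in target axes [0.5 1.2 0.2] F [-4.8  0.2  6.1] gap 0.179 ff 51.38031542301178
```

Roll is now bracketed: the pressure centre moved from +12 mm to −11 mm across the face. I'll go halfway back and press to about 15 N.

Call:
{"name": "servo_tool", "arguments": {
  "steps": [
    [[0.2,0,0,0,0,0,0.9],[0,0,0,0,0,0.0003,0.9],[0,0,0,0,0,0,0.9],[0,0,0,0,0,0,0.9]]
  ]
}}

```text
time: 17.8
eef_pos: [0.4966, -0.1455, 0.1242]
orientation: [-0.011, 0.978, 0.007, 0.209]
contact_force: [-7.4, 1.8, 10.2]
finger_gap: 0.177
finger_force: 52.2
```

```bash
python3 -c "
from h import *
wr()"
```

```text
wrench [-2.984  1.694 12.947  0.231  0.937  0.025] sd [0.497 0.607 0.671 0.022 0.034 0.023]
t 18.1 pos [ 0.4966 -0.1455  0.1242] shift in current tool axes mm [0.5 1.  0.2] turn deg [ 0.52  0.19 -0.04] shift in target axes [0.5 1.  0.2] F [-7.   2.1 11.3] gap 0.179 ff 52.22858548164368
```

```bash
python3 - <<'E'
from h import *
o=[]
for c,(u0,u1,v0,v1) in(('side',(240,420,150,360)),('top',(230,430,190,320))):
    im,d=ctrl.get_image(c);o.append(cv2.resize(im[v0:v1,u0:u1],(350 if c=='side' else 450,408)))
cv2.imwrite('pics/fin.png',np.hstack(o)[:,:,::-1])
E
```

```text
(no output)
```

View pics/fin.png

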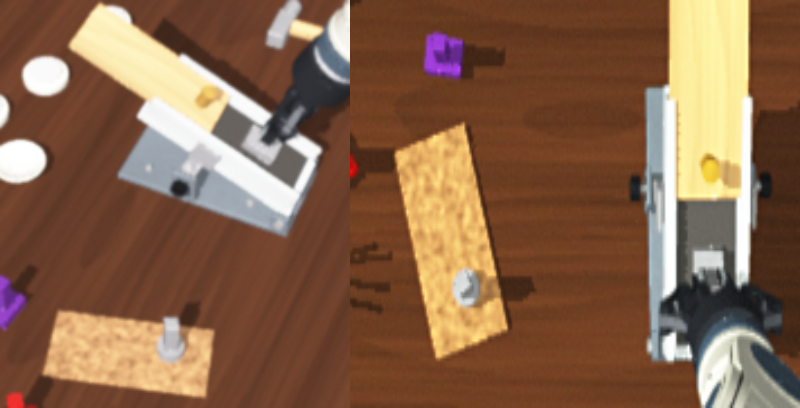

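The punch sits on the middle of the bare stone, the cover is at its stop, and the round punch still stands on the pad. I'm handing in.

```bash
python3 -c "
from workcell import ctrl
print(ctrl.get_state()['contact_force'],ctrl.job_done())"
```

```text
the job is handed in; nothing more can be done
[-7.99987012  1.28879185 10.66476025] None
```

The cover is fully up at its stop, and the arm is holding the rectangular punch flush on the middle of the bared stone at about 15 N; the job is handed in, but no verdict came back.

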